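Switch on the leak tester's channel under its guard

ROBOT

A 7-joint arm with a two-finger parallel gripper is mounted at the origin on a cart in front of the work surface, level with it; the furniture and walls round the work are solid. World frame = base frame: x ahead of the robot, y to its left, z up, the work surface at z = 0. Lengths are in m, angles in rad, forces in N, time in s.
With the tool pointing down it reaches from about 0.425 to 0.975 m from the base axis. Payload 16.7 kg.
Tool frame: the origin (TCP) lies on the centre line of the jaws, within the pads' length; the fingertips stand 22 mm ahead of it and the grasp point (between the pads) lies 3 mm ahead of it; z points along the fingers, y is the line along which they close (so a half turn about z gives the same grasp; the last joint's range is limited). The gripper opens to 85 mm and grips with 20 to 120 N. Pads are 22 mm wide; open, the fingers measure 114 mm over their backs; the gripper's body (76 mm by 85 mm) begins 54 mm behind the grasp point. The pads swing forward as they close: fully open they stand 13 mm farther back than shut.
Start: joints at [-1.423, 0.426, 0.074, 1.606, -0.034, 1.111, -0.067], TCP at [0.198, 0.645, 0.253] pointing down, gripper open.
Joint ranges: [-2.85, 2.85], [-0.5, 2.14], [-1.23, 1.37], [0.21, 2.46], [-1.02, 4.16], [0.16, 2.05], [-2.73, 2.73]. Speed limits (rad/s): [1.89, 1.89, 2.39, 2.39, 3.01, 3.01, 3.01].

INTERFACE

Orientations are given as a 3x3 rotation matrix whose columns are the frame's x, y, z axes.
In Python, from station import get_obs, get_image, job_done, search_frame, place_of gives the robot as it stands.
- The arm moves only by the shell command python3 -m handwheel 'ROWS' [FORCE]. ROWS is JSON, a list of rows, each a list of 7 numbers: the shift along the tool's x, y, z in cm, then the turn, a rotation vector about the tool's x, y, z in rad, then the closure, from 0 (fully open) to 1 (shut). A call has 1 to 5 rows; each row is the pose to reach, as a shift and turn from the pose commanded when the call began, along the tool's axes at that moment; what a row does not reach only later rows make up. A row lasts 1/10 s, in which the tool goes at most 50 mm and 8.59 degrees, less where a joint would pass 70% of its speed; a pose out of reach is approached as far as the arm can. A call with a gripper value outside its range is refused whole. The fingers move at their own pace and stop on an object; FORCE is the grip in N (left out, the last holds). Time passes only in rows, so rows that repeat a pose let the fingers close. It gives the time, the measured TCP pose, the force, the opening and the grip force at its end, in the units of the state.
- get_obs(): the state, without advancing time (a new reading comes with each control period).
- get_image(name): name is "scene" or "side" or "wrist"; returns a dict with "img" (420x560x3 uint8, red, green, blue), "range_z" (420x560 float32, m along the optical axis (not along the pixel's ray), 0 where there is no reading), "vfov" (degrees; the focal length in pixels is half the picture's height over the tangent of half this angle, whatever the lens; pixels are square), "cx", "cy" (the principal point, pixels), "D" ([k1, k2, p1, p2, k3] as OpenCV has them; the pictures are not rectified), "pose" (4x4, takes a point from camera to world coordinates). Camera axes: x right, y down, z forward; pixel columns grow to the right and rows downward; lengths in m; the calibration is good to about 2 mm. A picture is of the moment at which its call begins.
- job_done(): hands the job in; it is judged then, once.
Trained networks look in a picture, given as the dict that the camera call returned (one of the last four; its "shot" number tells which), for a name from the list of things; names that differ only in an ending like _2 or _b are one class to them, and where a whole thing is asked for, a point or a joint stands for the part that bears it (a point fixed in the world has none). Each returns a list of dicts, best first, with "conf" (0 to 1); they miss things now and then, are a little off and sometimes report something else, mostly with a low value. They report only what shows in the picture. A call takes as long as a camera call. They do not tell look-alikes from the thing itself.
- search_frame(target, picture): "xyz" ([x, y, z] in m, in world coordinates, good to about 4 mm: the middle of the surface that is visible of it).
- place_of(target, picture): "xyz" ([x, y, z] in m, in world coordinates, good to about 4 mm: a listed point, or the origin of a listed thing).
The state is a dict: "t": time; "joints": joint angles; "joint_vel": joint speeds; "effort": joint torques, N m; "tcp_pos": TCP position; "orientation": TCP orientation; "force": force on the tool from outside, world axes, zero at the start; "wrist_torque": the same for the moment, N m; "gripper_width": finger opening in m; "gripper_force": force on a finger pad.
Only numpy, scipy, OpenCV 4.12 (cv2) and the standard library are available. Lean on these libraries where they do the work, as an engineer would, in place of code of your own. Each camera call takes 0.05 s, during which the arm holds its last target. There are 200 camera calls.

TASK

Switch on the leak tester channel whose nest holds the assembled pump: get a fingertip under the lip of that channel's hinged guard and lift it, keep it up with the back of the finger while you gently flip the toggle beneath over to the rear, then draw the finger out and let the guard drop fully shut. Only touch and push, do not pinch or carry anything; leave the other channel's guard and toggle, the pump and the loose things around as they are.

Things in the scene. Friction and masses are not known exactly. Their poses are not given: they have to be found in the camera images.
- tester: two-channel leak tester, fixed on the bench, 207 mm deep, 250 wide. Origin: middle of the underside, bench level; x to its rear, y to its left, z up. Front: dark blue housing, x -75 to 0, flat panel at z 60 mm, a toggle under a metal hinged guard at y +62 (left channel) and y -62 (right). Rear: deck, top z 24, with a round nest (x +60, 104 mm across, 12 high) straight behind each toggle, its channel's nest
- guard_left (a joint): left guard angle, rad: 0 shut, grows as the front lip rises up and back, stop at 0.9. No catch, no spring: it stays up only while something holds it and falls shut by its own weight (about 60 g, 0.3 N at the lip). A finger under the lip that moves up, or up and in, lifts it easily; pushed straight in it may jam
- guard_left_lip (a point): mid-width on the underside of the left guard's front lip; a fingertip goes under it from the front. Guard shut: tester x -84, y +62, z 84 mm. The lip, 66 mm wide, 3 mm thick, flares forward and up from x -78, z 81 to its rolled edge at x -92, z 90; it overhangs the housing front by 17 mm; below it in front of the housing all is free down to the bench. Moves with the guard
- guard_left_hinge (a point): middle of the left guard's hinge pin (along tester y), low at the rear foot of the guard: tester x -31, y +62, z 68 mm; the lip's edge is 63 mm from it. Guard shut: hood 66 mm wide, open below; rear wall on the hinge, top plate z 92 to 95 mm with a 10 mm sight slot, x -31 to -76; cheeks 60 mm apart inside, down to z 72; front apron at x -77 from z 92 down to 81, the lip at its foot
- toggle_left (a joint): left toggle angle, rad: 0 off (leaning 23 degrees to the front, tester -x), 0.8 on (leaning 23 degrees to the rear). Over-centre action: past the middle (0.4) it drops over by itself and stays; under 1 N at the end moves it
- toggle_left_tip (a point): rounded end of the left toggle lever, a metal bat 28 mm long from its pivot, 11 mm thick near the end, hidden under the guard. Pivot at tester x -53, y +62, z 64 mm: off, the end is at x -64, z 90 mm; on, at x -42, z 90 mm
- guard_right (a joint): right guard angle, rad: 0 shut, grows as the front lip rises up and back, stop at 0.9. No catch, no spring: it stays up only while something holds it and falls shut by its own weight (about 60 g, 0.3 N at the lip). A finger under the lip that moves up, or up and in, lifts it easily; pushed straight in it may jam
- guard_right_lip (a point): mid-width on the underside of the right guard's front lip; a fingertip goes under it from the front. Guard shut: tester x -84, y -62, z 84 mm. The lip, 66 mm wide, 3 mm thick, flares forward and up from x -78, z 81 to its rolled edge at x -92, z 90; it overhangs the housing front by 17 mm; below it in front of the housing all is free down to the bench. Moves with the guard
- guard_right_hinge (a point): middle of the right guard's hinge pin (along tester y), low at the rear foot of the guard: tester x -31, y -62, z 68 mm; the lip's edge is 63 mm from it. Guard shut: hood 66 mm wide, open below; rear wall on the hinge, top plate z 92 to 95 mm with a 10 mm sight slot, x -31 to -76; cheeks 60 mm apart inside, down to z 72; front apron at x -77 from z 92 down to 81, the lip at its foot
- toggle_right (a joint): right toggle angle, rad: 0 off (leaning 23 degrees to the front, tester -x), 0.8 on (leaning 23 degrees to the rear). Over-centre action: past the middle (0.4) it drops over by itself and stays; under 1 N at the end moves it
- toggle_right_tip (a point): rounded end of the right toggle lever, a metal bat 28 mm long from its pivot, 11 mm thick near the end, hidden under the guard. Pivot at tester x -53, y -62, z 64 mm: off, the end is at x -64, z 90 mm; on, at x -42, z 90 mm
- pump: assembled black pump with its cap nut on, 81 mm across, 197 mm tall, standing loose in one of the two nests; origin at the centre of its foot, z up the pump
- seal_ring: loose black rubber ring, 69 mm across, 30 mm high, lying in the other nest; origin at the centre of its underside
- cap_nut: loose black ribbed cap nut, 57 mm across, 34 mm high, on the bench to the left of the tester's housing; origin at the centre of its underside
- oil_bottle: loose white oil bottle with a red spout, 41 mm across, 134 mm tall, on the bench to the left of the tester's deck; origin at the centre of its foot
Not all that is in view belongs to the job. Of the things that look like the oil_bottle, the smallest one is meant. There is more than one size of the pump; the one meant has the size given above.

How it is judged:
By the outcome, as a careful person would: the job done as asked, in the order asked, and still so for the second after the job is handed in, with the robot touching nothing.
It also fails if it takes over 54 s, if anything falls off the work surface, if the arm or the gripper's body presses on something with over 40 N, if the wrist force passes 120 N, or if a joint passes its speed limit or range.

## Working session

There is one attempt and no reset: what is moved stays moved. The work goes in short steps, Python scripts to look and compute and a shell command to move; the robot and the scene stay as the last step left them, time stands still between calls to the robot, and variables do not carry over. Pictures are saved under pics/ and viewed, at most 10 in all, crops included, and the job is handed in when it is done.

```bash
ls; mkdir -p pics
cat > h.py <<'E'
import numpy as np, cv2
from station import *
def save(p,n): cv2.imwrite('pics/'+n+'.png', p['img'][:,:,::-1])
def K(p):
    f=p['img'].shape[0]/2/np.tan(np.radians(p['vfov'])/2)
    return np.array([[f,0,p['cx']],[0,f,p['cy']],[0,0,1]])
def cloud(p):
    h,w=p['range_z'].shape
    u,v=np.meshgrid(np.arange(w),np.arange(h))
    q=cv2.undistortPoints(np.stack([u,v],-1).reshape(-1,1,2).astype(float),K(p),np.array(p['D'])).reshape(h,w,2)
    z=p['range_z'][...,None]
    c=np.concatenate([q*z,z],-1)
    return c@p['pose'][:3,:3].T+p['pose'][:3,3]
def pix(p,X):
    T=np.linalg.inv(p['pose']); c=(T[:3,:3]@np.atleast_2d(X).T).T+T[:3,3]
    return cv2.projectPoints(c,np.zeros(3),np.zeros(3),K(p),np.array(p['D']))[0].reshape(-1,2)
E
python3 - <<'E'
from h import *
o=get_obs(); print(o['t'],o['tcp_pos'],np.round(o['orientation'],3).tolist(),o['gripper_width'])
for n in ['scene','side']:
    p=get_image(n); save(p,n)
    print(n,p['pose'].round(3).tolist(),p['vfov'])
    for t in ['tester','pump','guard_left_lip','guard_right_lip','guard_left_hinge','guard_right_hinge','seal_ring','cap_nut','oil_bottle']:
        for r in place_of(t,p)[:3]:
            print(t,np.round(r['xyz'],3),round(r['conf'],2),pix(p,r['xyz']).round(0)[0])
E
```

```text
pics
0.0 [0.19797339 0.64491636 0.25261967] [[-0.956, 0.293, -0.0], [0.293, 0.956, -0.001], [-0.0, -0.001, -1.0]] 0.08539886782248694
scene [[-0.895, -0.283, 0.346, 0.247], [-0.447, 0.588, -0.674, 0.702], [-0.013, -0.758, -0.652, 0.796], [0.0, 0.0, 0.0, 1.0]] 45.14380287269201
tester [ 0.686 -0.092 -0.   ] 0.66 [273. 215.]
pump [ 0.5   -0.296  0.004] 0.95 [376. 186.]
pump [ 0.756 -0.043  0.025] 0.56 [237. 210.]
pump [ 0.685 -0.092  0.003] 0.46 [274. 214.]
guard_left_lip [ 0.616 -0.011  0.086] 0.79 [284. 216.]
guard_right_lip [ 0.588 -0.134  0.088] 0.77 [319. 187.]
guard_left_hinge [ 0.668 -0.022  0.071] 0.86 [265. 211.]
guard_right_hinge [ 0.642 -0.144  0.073] 0.78 [299. 183.]
seal_ring [ 0.728 -0.163  0.021] 0.65 [271. 186.]
cap_nut [0.652 0.104 0.001] 0.74 [244. 274.]
oil_bottle [ 0.773  0.082 -0.002] 0.93 [203. 250.]
oil_bottle [ 0.5  -0.16 -0.  ] 0.88 [357. 220.]
oil_bottle [ 0.753  0.235 -0.002] 0.58 [169. 302.]
side [[-0.863, -0.236, 0.447, 0.262], [-0.505, 0.37, -0.78, 0.646], [0.018, -0.899, -0.438, 0.476], [0.0, 0.0, 0.0, 1.0]] 56.49590358760538
tester [ 0.684 -0.096  0.002] 0.76 [280. 236.]
pump [ 0.502 -0.298  0.001] 0.83 [376. 223.]
pump [ 0.754 -0.038  0.025] 0.66 [244. 231.]
guard_left_lip [ 0.617 -0.012  0.081] 0.72 [288. 228.]
guard_right_lip [ 0.592 -0.134  0.086] 0.76 [322. 209.]
guard_left_hinge [ 0.666 -0.027  0.07 ] 0.92 [272. 225.]
guard_right_hinge [ 0.641 -0.14   0.069] 0.68 [305. 210.]
seal_ring [ 0.726 -0.158  0.025] 0.82 [279. 215.]
cap_nut [ 0.66   0.103 -0.004] 0.86 [242. 281.]
oil_bottle [0.756 0.237 0.004] 0.83 [161. 297.]
oil_bottle [ 0.505 -0.158  0.001] 0.71 [357. 245.]
oil_bottle [ 0.643 -0.143  0.069] 0.71 [304. 209.]
```

View pics/scene.png

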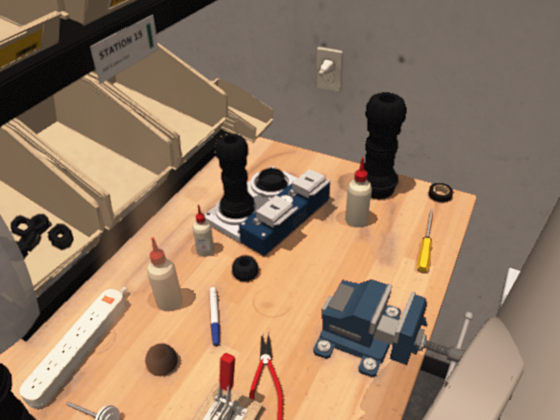

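View pics/side.png

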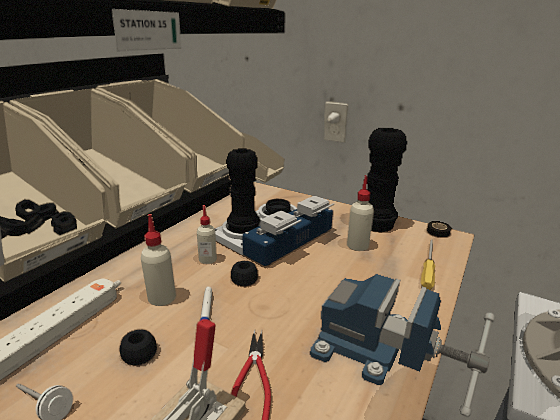

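The assembled pump stands in the left nest: scene pixel (237,210), side (242,225). The look-alike is the larger pump standing on the bench at scene (380,186). The guard to lift is therefore the left one, scene (275,208), not the right one at (312,183). Next I'll fit the tester pose, check for obstacles and take one close crop.

```bash
cat >> h.py <<'E'
M={'tester':(0,0,0),'guard_left_lip':(-.084,.062,.084),'guard_right_lip':(-.084,-.062,.084),'guard_left_hinge':(-.031,.062,.068),'guard_right_hinge':(-.031,-.062,.068)}
def fit(pics,names=M):
    A,B=[],[]
    for p in pics:
        for n in names:
            r=place_of(n,p)
            if r and r[0]['conf']>.5: A.append(M[n]);B.append(r[0]['xyz'])
    A=np.array(A);B=np.array(B)
    def go(k):
        a=A[k]-A[k].mean(0);b=B[k]-B[k].mean(0)
        y=np.arctan2((a[:,0]*b[:,1]-a[:,1]*b[:,0]).sum(),(a[:,:2]*b[:,:2]).sum())
        R=np.array([[np.cos(y),-np.sin(y),0],[np.sin(y),np.cos(y),0],[0,0,1]])
        t=B[k].mean(0)-R@A[k].mean(0); return y,R,t,np.linalg.norm(A@R.T+t-B,axis=1)
    k=np.ones(len(A),bool)
    for _ in range(3): y,R,t,e=go(k); k=e<.015
    return y,R,t,e
E
python3 - <<'E'
from h import *
ps=[get_image(n) for n in ['scene','side']]
y,R,t,e=fit(ps); print(y,t,e.round(3))
np.savez('T.npz',R=R,t=t)
for p in ps:
    c=cloud(p); q=(c-t)@R; ok=p['range_z']>0
    # flat panel between the guards & front face
    m=ok&(abs(q[...,1])<.02)&(q[...,0]>-.07)&(q[...,0]<-.01)&(q[...,2]>.04)&(q[...,2]<.08)
    print('panel z',np.median(q[m][:,2]) if m.any() else None, m.sum())
    m=ok&(abs(q[...,2]-.04)<.012)&(abs(q[...,1])<.12)&(abs(q[...,0]+.075)<.03)
    if m.sum()>20: print('front x',np.median(q[m][:,0]),m.sum(),np.polyfit(q[m][:,1],q[m][:,0],1))
    m=ok&(q[...,2]>.0895)&(q[...,2]<.1)&(q[...,1]>.02)&(q[...,1]<.1)&(q[...,0]>-.1)&(q[...,0]<-.02)
    print('guardL top',np.percentile(q[m],[2,50,98],axis=0).round(3).tolist(),m.sum())
    # obstacles height map
    for x0 in np.arange(.25,.6,.05):
        print(round(x0,2),[ (lambda s: round(float(np.percentile(s,99)),2) if s.size>5 else None)(c[ok&(c[...,0]>x0)&(c[...,0]<x0+.05)&(c[...,1]>y0)&(c[...,1]<y0+.05)&(c[...,2]<.35)][:,2]) for y0 in np.arange(-.2,.5,.05)])
p=ps[1]; cv2.imwrite('pics/crop.png',cv2.resize(p['img'][130:300,170:370,::-1],None,fx=3.5,fy=3.5,interpolation=cv2.INTER_CUBIC))
E
```

```text
-0.2041403188048145 [ 6.85835958e-01 -8.97374845e-02  5.66666667e-04] [0.004 0.002 0.004 0.003 0.004 0.005 0.004 0.002 0.003]
panel z 0.06078417621799869 128
front x -0.07677155689538168 523 [ 0.00823266 -0.07679242]
guardL top [[-0.093, 0.03, 0.09], [-0.06, 0.065, 0.094], [-0.033, 0.094, 0.097]] 517
0.25 [0.0, 0.0, 0.0, 0.0, 0.0, 0.11, 0.11, 0.11, 0.0, 0.0, None, None, None, None]
0.3 [0.02, 0.03, 0.03, 0.0, 0.0, 0.11, 0.11, 0.11, 0.02, 0.0, 0.0, None, None, None]
0.35 [0.0, 0.0, 0.0, 0.0, 0.0, 0.11, 0.11, 0.11, 0.01, 0.0, 0.0, None, None, None]
0.4 [0.0, 0.01, 0.0, 0.01, 0.0, 0.09, 0.09, 0.09, 0.02, 0.0, 0.01, 0.01, None, None]
0.45 [0.18, 0.14, 0.01, 0.0, 0.0, 0.0, 0.06, 0.05, 0.0, 0.01, 0.01, 0.03, None, None]
0.5 [0.18, 0.14, 0.0, 0.0, 0.0, 0.0, 0.0, 0.0, 0.01, 0.01, 0.01, 0.15, 0.07, None]
0.55 [0.1, 0.1, 0.0, 0.0, 0.0, 0.0, 0.0, 0.0, 0.0, 0.0, 0.0, 0.02, 0.02, None]
panel z 0.06122896753553458 51
front x -0.07489321306323762 591 [ 0.0086136  -0.07501297]
guardL top [[-0.092, 0.031, 0.09], [-0.062, 0.068, 0.096], [-0.033, 0.095, 0.098]] 408
0.25 [0.0, 0.0, 0.0, 0.0, 0.0, 0.11, 0.11, 0.11, 0.0, 0.0, None, None, None, None]
0.3 [0.02, 0.03, 0.03, 0.0, 0.0, 0.11, 0.11, 0.11, 0.02, 0.0, None, None, None, None]
0.35 [0.0, 0.0, 0.0, 0.0, 0.0, 0.11, 0.11, 0.11, 0.02, 0.0, 0.0, None, None, None]
0.4 [0.0, 0.0, 0.0, 0.0, None, 0.1, 0.1, 0.1, 0.02, 0.0, 0.01, 0.01, None, None]
0.45 [0.15, 0.14, 0.0, 0.0, 0.0, 0.0, 0.06, 0.05, 0.0, 0.01, 0.01, 0.03, 0.02, None]
0.5 [0.18, 0.15, 0.0, 0.0, 0.0, 0.0, 0.0, 0.0, 0.01, 0.01, 0.01, 0.15, 0.07, None]
0.55 [0.1, 0.1, 0.0, 0.0, 0.0, 0.0, 0.0, 0.0, 0.0, 0.0, 0.0, 0.02, 0.02, None]
```

View pics/crop.png

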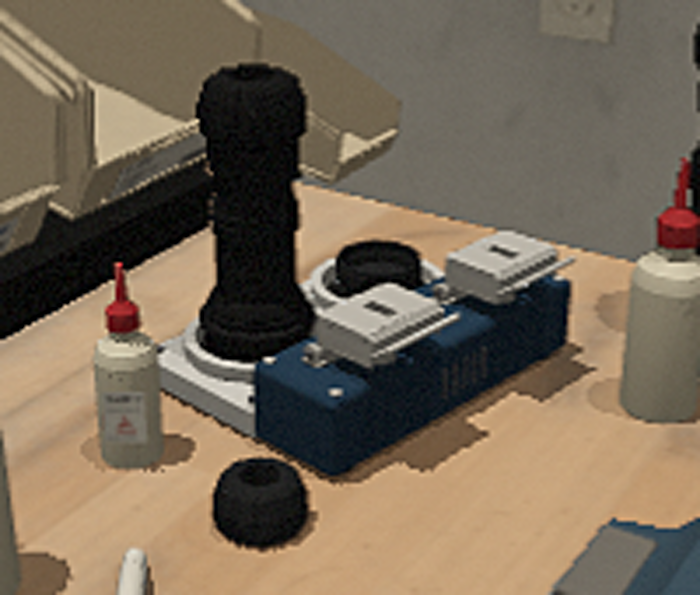

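The crop confirms it: the pump is in the left nest (crop 255,250), behind the left guard (crop 385,320). The ring is in the right nest and both guards are shut. I'll write the planner and set out.

```bash
cat >> h.py <<'E'
from scipy.spatial.transform import Rotation as Ro
def plan(Q,phi,dyaw=0,h=.011):
    """Q: upper corner of fingertip in tester mm; phi: pitch below horizontal, deg -> shift cm, rotvec from current pose"""
    T=np.load('T.npz'); R=T['R'];t=T['t'];f=np.radians(phi)
    z=np.array([np.cos(f),0,-np.sin(f)]);y=np.array([0,1.,0]);x=np.cross(y,z)
    G=R@Ro.from_euler('z',dyaw).as_matrix()@np.stack([x,y,z],1)
    P=R@(np.array(Q)/1e3)+t
    tcp=P-G@np.array([-h,0,.022])
    o=get_obs(); A=np.array(o['orientation'])
    s=A.T@(tcp-o['tcp_pos'])*100; r=Ro.from_matrix(A.T@G).as_rotvec()
    print('Q',Q,phi,'tcp',tcp.round(3),'row',s.round(2),r.round(3))
def where(h=.011):
    T=np.load('T.npz'); R=T['R'];t=T['t'];o=get_obs();A=np.array(o['orientation'])
    q=R.T@(np.array(o['tcp_pos'])+A@np.array([-h,0,.022])-t)*1e3
    z=R.T@A[:,2]; yy=R.T@A[:,1]
    print('t',round(o['t'],2),'corner',q.round(1),'phi',np.degrees(np.arcsin(-z[2])).round(1),'yaw',np.degrees(np.arctan2(z[1],z[0])).round(1),'roll z',yy[2].round(3),'F',np.round(R.T@o['force'],1),'w',round(o['gripper_width'],4),'j',np.round(o['joints'],2))
E
python3 -c "
from h import *
where(); plan((-135,62,210),90); plan((-135,62,210),60);plan((-135,62,210),45)"
```

```text
t 1.6 corner [-615.7  619.8  230.7] phi 90.0 yaw -110.0 roll z -0.0 F [-0.8 -0.1  0.9] w 0.0854 j [-1.42  0.43  0.07  1.61 -0.03  1.11 -0.07]
Q (-135, 62, 210) 90 tcp [0.555 0.001 0.233] row [-53.08 -51.14   2.07] [-0.    -0.    -0.094]
Q (-135, 62, 210) 60 tcp [0.546 0.003 0.224] row [-52.13 -51.23   2.92] [-0.025 -0.523 -0.092]
Q (-135, 62, 210) 45 tcp [0.543 0.003 0.218] row [-51.85 -51.26   3.5 ] [-0.037 -0.785 -0.089]
```

```bash
R='';
python3 -m handwheel '[[-5,-5,0,0,0,0,1],[-12,-11,0.5,0,0,-0.03,1],[-18,-17,0.5,0,0,-0.06,1],[-24,-23,0.5,0,-0.05,-0.09,1],[-29,-28,1,0,-0.1,-0.09,1]]' 20
python3 -c "
from h import *
where(); plan((-135,62,210),60);plan((-135,62,210),45)"
```

```text
t: 2.1
tcp_pos: [0.3214, 0.4252, 0.2483]
orientation: [[-0.974, 0.206, 0.098], [0.205, 0.978, -0.025], [-0.102, -0.004, -0.995]]
force: [0.5, 1.0, 0.1]
gripper_width: 0.0122
gripper_force: 0.0
t 2.1 corner [-448.1  430.2  227. ] phi 84.2 yaw -2.6 roll z -0.004 F [0.3 1.1 0.1] w 0.0122 j [-1.23  0.18  0.14  1.96  0.09  0.98  0.22]
Q (-135, 62, 210) 60 tcp [0.546 0.003 0.224] row [-30.29 -36.71   5.68] [-0.005 -0.422 -0.002]
Q (-135, 62, 210) 45 tcp [0.543 0.003 0.218] row [-29.95 -36.71   6.22] [-0.006 -0.684 -0.001]
```

```bash
python3 -m handwheel '[[-4,-5,0.5,0,-0.05,0,1],[-8,-10,1,0,-0.1,0,1],[-12,-15,1.5,0,-0.15,0,1],[-15,-19,2,0,-0.2,0,1],[-18,-23,3,0,-0.25,0,1]]' | head -1
python3 -c "
from h import *
where(); plan((-135,62,210),60);plan((-135,62,210),45)"
```

```text
t: 2.6
t 2.6 corner [-289.4  234.3  224. ] phi 69.8 yaw -0.7 roll z -0.003 F [1.5 0.3 0.2] w 0.0 j [-1.07 -0.02  0.3   2.24  0.44  0.77  0.3 ]
Q (-135, 62, 210) 60 tcp [0.546 0.003 0.224] row [-13.69 -17.19   6.93] [-0.005 -0.171 -0.002]
Q (-135, 62, 210) 45 tcp [0.543 0.003 0.218] row [-13.23 -17.19   7.38] [-0.005 -0.433 -0.001]
```

```bash
python3 -m handwheel '[[-3,-4,1.5,0,-0.04,0,1],[-6,-8,3,0,-0.08,0,1],[-9,-12,4.5,0,-0.12,0,1],[-12,-15,6,0,-0.15,0,1],[-13.5,-17.2,7,0,-0.17,0,1]]' | head -1
python3 -m handwheel '[[0,0,0,0,0,0,1],[0,0,0,0,0,0,1]]' | head -1
python3 -c "
from h import *
where(); plan((-135,62,210),60);plan((-135,62,150),45);p=get_image('wrist');save(p,'w1')
y,R,t,e=fit([p]); print(y,t,e)
c=cloud(p);T=np.load('T.npz');q=(c-T['t'])@T['R'];ok=p['range_z']>0
m=ok&(q[...,2]>.0895)&(q[...,2]<.1)&(q[...,1]>.02)&(q[...,1]<.1)&(q[...,0]>-.1)&(q[...,0]<-.02)
print(np.percentile(q[m],[1,50,99],axis=0).round(3).tolist(),m.sum())
"
```

```text
t: 3.1
t: 3.3
t 3.3 corner [-137.7   62.6  207.9] phi 60.2 yaw -0.8 roll z -0.005 F [-0.  -0.2 -0.3] w 0.0001 j [-0.81  0.03  0.57  2.31  0.56  0.39  0.64]
Q (-135, 62, 210) 60 tcp [0.546 0.003 0.224] row [-0.33 -0.08 -0.04] [-0.007 -0.004 -0.002]
Q (-135, 62, 150) 45 tcp [0.543 0.003 0.158] row [ 3.18 -0.05  5.53] [-0.007 -0.266 -0.001]
-0.20603785886688303 [ 6.85787062e-01 -9.06708262e-02 -1.80000000e-04] [0.00368453 0.00405106 0.00082023 0.00251119 0.00194201]
[[-0.091, 0.03, 0.09], [-0.062, 0.062, 0.094], [-0.032, 0.094, 0.095]] 3038
```

View pics/w1.png

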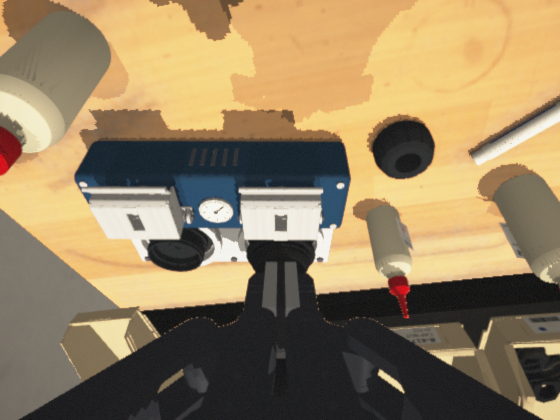

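The wrist view shows the left guard at (281,210), with the fingers in line with it at (280,290). The depth data matches the model to about 1 mm. I'll lower in front of it while tilting the tool.

```bash
python3 -c "
from h import *
plan((-125,62,120),50);plan((-115,62,66),50)"
python3 -m handwheel '[[1,0,2,0,-0.03,0,1],[2,0,4,0,-0.07,0,1],[3.5,0,6,0,-0.11,0,1],[5,0,8,0,-0.15,0,1],[5,0,8,-0.007,-0.18,0,1]]' | head -1
python3 -c "
from h import *
where();plan((-115,62,66),50)"
```

```text
Q (-125, 62, 120) 50 tcp [0.554 0.001 0.13 ] row [ 3.63 -0.17  8.52] [-0.005 -0.178  0.   ]
Q (-115, 62, 66) 50 tcp [ 0.564 -0.001  0.076] row [ 5.44 -0.15 13.71] [-0.005 -0.178  0.   ]
t: 4.1
t 4.1 corner [-136.8   44.5  143.7] phi 54.5 yaw -6.9 roll z -0.066 F [-0.8 -0.9  0.8] w 0.0006 j [-0.65  0.18  0.38  2.42  1.45  0.28 -0.3 ]
Q (-115, 62, 66) 50 tcp [ 0.564 -0.001  0.076] row [2.86 2.19 7.56] [-0.069 -0.082  0.019]
```

```bash
python3 -c "
from h import *
plan((-125,62,110),60)"
python3 -m handwheel '[[0,1,1.5,-0.03,0.03,0.01,1],[0,2,3,-0.05,0.08,0.02,1],[0,2,3,-0.05,0.08,0.02,1],[0,2,3,-0.05,0.08,0.02,1]]' | head -1
python3 -c "
from h import *
where();plan((-115,62,66),60)"
```

```text
Q (-125, 62, 110) 60 tcp [0.556 0.    0.124] row [0.75 1.86 3.21] [-0.07   0.093  0.013]
t: 4.5
t 4.5 corner [-119.4   61.9  116.4] phi 59.3 yaw -2.4 roll z -0.013 F [ 0.2  0.1 -0.2] w -0.0002 j [-0.52  0.26  0.3   2.34  1.17  0.18 -0.02]
Q (-115, 62, 66) 60 tcp [ 0.566 -0.002  0.08 ] row [2.17 0.03 4.54] [-0.021  0.012 -0.01 ]
```

```bash
cat > kin.py <<'E'
from h import *
from scipy.optimize import least_squares
import itertools
T=np.load('T.npz');TR=T['R'];Tt=T['t']
raw=[((-615.7,619.8,230.7),None,[-1.423,.426,.074,1.606,-.034,1.111,-.067]),
((-448.1,430.2,227.),None,[-1.23,.18,.14,1.96,.09,.98,.22]),
((-289.4,234.3,224.),(69.8,-.7,-.003),[-1.07,-.02,.3,2.24,.44,.77,.30]),
((-137.7,62.6,207.9),(60.2,-.8,-.005),[-.81,.03,.57,2.31,.56,.39,.64]),
((-136.8,44.5,143.7),(54.5,-6.9,-.066),[-.65,.18,.38,2.42,1.45,.28,-.30]),
((-119.4,61.9,116.4),(59.3,-2.4,-.013),[-.52,.26,.30,2.34,1.17,.18,-.02])]
data=[]
for i,(q,a,j) in enumerate(raw):
    if a is None:
        A=np.array([[-.956,.293,0],[.293,.956,-.001],[0,-.001,-1]]) if i==0 else np.array([[-.974,.206,.098],[.205,.978,-.025],[-.102,-.004,-.995]])
        p=np.array([.198,.645,.2526]) if i==0 else np.array([.3214,.4252,.2483])
    else:
        f,y=np.radians(a[0]),np.radians(a[1])
        z=np.array([np.cos(f)*np.cos(y),np.cos(f)*np.sin(y),-np.sin(f)])
        yv=np.array([0,1,0.]);yv[2]=a[2]; h=np.array([z[0],z[1]]); 
        yv[:2]=np.linalg.solve(np.array([[z[0],z[1]],[-np.sin(y),np.cos(y)]]),[-z[2]*a[2],np.sqrt(1-a[2]**2)])
        yv/=np.linalg.norm(yv);A=TR@np.stack([np.cross(yv,z),yv,z],1)
        p=TR@(np.array(q)/1e3)+Tt-A@np.array([-.011,0,.022])
    data.append((np.array(j),p,A))
def rz(a):c,s=np.cos(a),np.sin(a);return np.array([[c,-s,0],[s,c,0],[0,0,1]])
def ry(a):c,s=np.cos(a),np.sin(a);return np.array([[c,0,s],[0,1,0],[-s,0,c]])
def fk(P,s,j):
    d1,d3,d5,d7,a3,a5,a6,o1,o7,bx=P
    R=rz(o1+s[0]*j[0]);p=np.array([bx,0,d1])
    R=R@ry(j[1])@rz(s[1]*j[2]);p=p+R@[a3,0,d3]
    R=R@ry(j[3])@rz(s[2]*j[4]);p=p+R@[a5,0,d5]
    R=R@ry(j[5]);p=p+R@[a6,0,0]
    R=R@rz(o7+s[3]*j[6]);p=p+R@[0,0,d7]
    return p,R
def res(P,s,w=3):
    r=[]
    for j,p,A in data:
        pp,R=fk(P,s,j);r+=list(w*(pp-p))+list((R-A).ravel())
    return np.array(r+list(.02*np.array(P[4:7]))+[.2*P[9]])
def best():
    B=None
    for s in itertools.product([1,-1],repeat=4):
        for o1 in [0,-np.pi/2,np.pi/2,np.pi]:
            for o7 in [0,np.pi]:
                r=least_squares(res,[.35,.4,.4,.3,0,0,0,o1,o7,0],args=(s,))
                if B is None or r.cost<B[0]: B=(r.cost,s,r.x)
    return B
if __name__=='__main__':
    c,s,P=best();print(c,s,P.round(3))
    for j,p,A in data:
        pp,R=fk(P,s,j);print((pp-p).round(3),np.degrees(Ro.from_matrix(R.T@A).magnitude()).round(1))
    np.savez('kin.npz',P=P,s=s)
E
python3 kin.py
```

```text
0.004318255342980607 (-1, -1, -1, -1) [ 0.342  0.538  0.539  0.315 -0.033  0.035 -0.002 -0.041  1.534  0.04 ]
[ 0.001 -0.003  0.007] 0.2
[-0.004  0.002 -0.003] 0.3
[-0.002  0.004 -0.009] 0.9
[-0.006  0.012 -0.009] 1.0
[ 0.005 -0.001  0.006] 1.6
[0.005 0.001 0.007] 1.0
```

```bash
cat > reach.py <<'E'
from kin import *
k=np.load('kin.npz');P=k['P'];s=k['s']
lo=np.array([-2.85,-.5,-1.23,.21,-1.02,.16,-2.73]);hi=np.array([2.85,2.14,1.37,2.46,4.16,2.05,2.73])
def tgt(Q,phi,yaw=0):
    f=np.radians(phi);z=np.array([np.cos(f),0,-np.sin(f)]);y=np.array([0,1.,0])
    G=TR@rz(np.radians(yaw))@np.stack([np.cross(y,z),y,z],1)
    return TR@(np.array(Q)/1e3)+Tt-G@np.array([-.011,0,.022]),G
def ik(Q,phi,yaw,js):
    p,G=tgt(Q,phi,yaw);b=None
    for j0 in js:
        r=least_squares(lambda j:np.r_[10*(fk(P,s,j)[0]-p),(fk(P,s,j)[1]-G).ravel(),.002*(j-(lo+hi)/2)],np.clip(j0,lo+.06,hi-.06),bounds=(lo+.05,hi-.05))
        e=np.linalg.norm(fk(P,s,r.x)[0]-p);a=np.degrees(Ro.from_matrix(fk(P,s,r.x)[1].T@G).magnitude())
        if b is None or e*1e3+a<b[0]: b=(e*1e3+a,e*1e3,a,r.x)
    return b
if __name__=='__main__':
    rng=np.random.default_rng(0)
    js=[data[3][0],data[5][0]]+[rng.uniform(lo+.1,hi-.1) for _ in range(8)]
    for Q in [(-115,62,66),(-86,62,76),(-80,62,105),(-52,62,88)]:
        for phi in [45,50,55,60,65,70,75]:
            for yaw in [0]:
                b=ik(Q,phi,yaw,js);print(Q,phi,yaw,round(b[1],1),round(b[2],1),b[3].round(2))
E
python3 reach.py
```

```text
(-115, 62, 66) 45 0 11.6 10.8 [ 0.59  0.66 -1.01  2.41  1.94  0.88 -0.61]
(-115, 62, 66) 50 0 7.4 6.9 [ 0.72  0.69 -1.11  2.41  1.91  0.85 -0.5 ]
(-115, 62, 66) 55 0 3.1 2.9 [ 0.8   0.71 -1.17  2.41  1.89  0.82 -0.43]
(-115, 62, 66) 60 0 0.0 0.0 [ 0.26  0.41 -0.51  2.4   1.93  0.38 -0.65]
(-115, 62, 66) 65 0 0.0 0.0 [ 0.03  0.37 -0.23  2.32  1.39  0.23 -0.14]
(-115, 62, 66) 70 0 0.0 0.0 [ 0.33  0.41 -0.54  2.24  1.02  0.36  0.3 ]
(-115, 62, 66) 75 0 0.0 0.0 [ 0.5   0.47 -0.71  2.18  0.87  0.5   0.49]
(-86, 62, 76) 45 0 7.5 6.5 [ 0.75  0.78 -1.15  2.41  2.06  0.97 -0.55]
(-86, 62, 76) 50 0 3.0 2.7 [ 0.81  0.77 -1.18  2.41  2.04  0.91 -0.5 ]
(-86, 62, 76) 55 0 0.0 0.0 [ 0.38  0.46 -0.63  2.4   2.1   0.5  -0.77]
(-86, 62, 76) 60 0 0.0 0.0 [ 0.19  0.4  -0.41  2.34  1.82  0.32 -0.53]
(-86, 62, 76) 65 0 0.0 0.0 [ 0.15  0.39 -0.34  2.25  1.22  0.27  0.08]
(-86, 62, 76) 70 0 0.0 0.0 [ 0.4   0.44 -0.6   2.18  0.97  0.41  0.38]
(-86, 62, 76) 75 0 0.0 0.0 [ 0.53  0.5  -0.75  2.12  0.85  0.54  0.54]
(-80, 62, 105) 45 0 5.9 5.3 [ 0.79  0.69 -1.18  2.41  2.01  0.9  -0.53]
(-80, 62, 105) 50 0 1.5 1
[... 203 characters left out ...]
5) 65 0 0.0 0.0 [ 0.29  0.35 -0.48  2.22  1.02  0.34  0.3 ]
(-80, 62, 105) 70 0 0.0 0.0 [ 0.47  0.4  -0.68  2.15  0.85  0.47  0.51]
(-80, 62, 105) 75 0 0.0 0.0 [ 0.58  0.46 -0.8   2.09  0.76  0.59  0.63]
(-52, 62, 88) 45 0 1.6 1.2 [ 0.83  0.85 -1.18  2.41  2.21  1.   -0.56]
(-52, 62, 88) 50 0 0.0 0.0 [ 0.44  0.51 -0.69  2.38  2.23  0.59 -0.84]
(-52, 62, 88) 55 0 0.0 0.0 [ 0.33  0.45 -0.56  2.33  2.02  0.43 -0.68]
(-52, 62, 88) 60 0 0.0 0.0 [ 0.08  0.4  -0.27  2.26  1.63  0.25 -0.33]
(-52, 62, 88) 65 0 0.0 0.0 [ 0.27  0.42 -0.46  2.17  1.11  0.33  0.23]
(-52, 62, 88) 70 0 0.0 0.0 [ 0.46  0.47 -0.66  2.11  0.93  0.47  0.46]
(-52, 62, 88) 75 0 0.0 0.0 [ 0.56  0.53 -0.78  2.04  0.84  0.6   0.59]
```

```bash
python3 -c "
from h import *
plan((-118,62,66),65)"
python3 -m handwheel '[[0,0,0,0,0.05,0,1],[0.5,0,1.5,-0.02,0.1,-0.01,1],[1,0,3,-0.02,0.1,-0.01,1],[1.5,0,4,-0.02,0.1,-0.01,1],[1.5,0,4,-0.02,0.1,-0.01,1]]' | head -1
python3 -c "
from h import *
where();plan((-118,62,66),65);plan((-87,62,72),65)"
```

```text
Q (-118, 62, 66) 65 tcp [ 0.564 -0.001  0.082] row [2.23 0.02 4.3 ] [-0.021  0.099 -0.011]
t: 5.0
t 5.0 corner [-114.4   61.1   71.4] phi 65.1 yaw -0.3 roll z -0.002 F [-0.5 -0.   0.2] w 0.0 j [-0.3   0.35  0.11  2.28  0.89  0.17  0.31]
Q (-118, 62, 66) 65 tcp [ 0.564 -0.001  0.082] row [0.56 0.09 0.34] [-0.002 -0.002  0.   ]
Q (-87, 62, 72) 65 tcp [ 0.594 -0.007  0.088] row [-2.51  0.09  1.1 ] [-0.002 -0.002  0.   ]
```

```bash
python3 -m handwheel '[[-0.5,0.1,0.2,0,0,0,1],[-1.1,0.1,0.5,0,0,0,1],[-1.8,0.1,0.8,0,0,0,1],[-2.5,0.1,1.1,0,0,0,1],[-2.5,0.1,1.1,0,0,0,1]]' | head -1
python3 -c "
from h import *
where();plan((-86,62,85),65);plan((-82,62,100),65);plan((-70,62,102),65)
p=get_image('side'); cv2.imwrite('pics/s2.png',cv2.resize(p['img'][130:300,170:370,::-1],None,fx=3.5,fy=3.5,interpolation=cv2.INTER_CUBIC))"
```

```text
t: 5.5
t 5.5 corner [-85.   62.5  73.6] phi 65.0 yaw -0.0 roll z 0.0 F [ 0.1  0.1 -0.2] w 0.0 j [-0.22  0.38  0.04  2.22  0.83  0.2   0.4 ]
Q (-86, 62, 85) 65 tcp [ 0.595 -0.008  0.101] row [-0.4  -0.05 -1.08] [-0.     0.    -0.002]
Q (-82, 62, 100) 65 tcp [ 0.599 -0.008  0.116] row [-1.39 -0.05 -2.27] [-0.     0.    -0.002]
Q (-70, 62, 102) 65 tcp [ 0.611 -0.011  0.118] row [-2.57 -0.04 -1.94] [-0.     0.    -0.002]
```

View pics/s2.png

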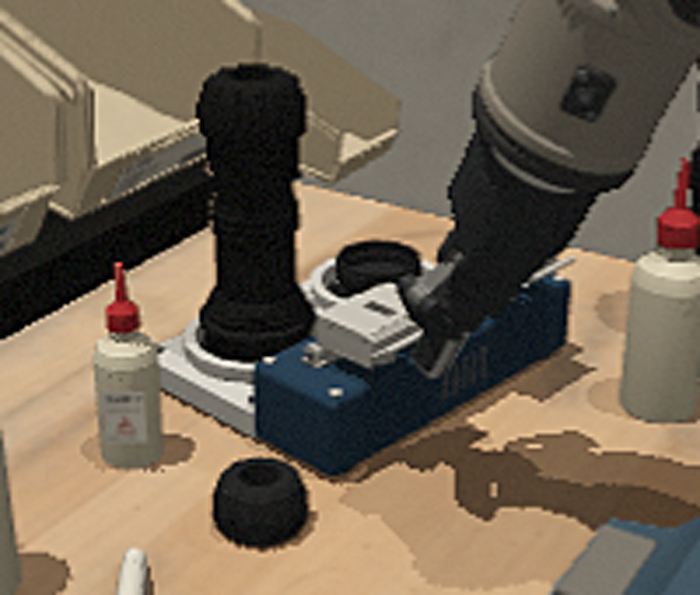

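The side view shows the fingertip just under the left guard's lip at (430,355), with the guard still shut and no force reading. Now I'll lift up and in.

```bash
python3 -m handwheel '[[-0.2,0,-0.5,0,0,0,1],[-0.4,0,-1.0,0,0,0,1],[-0.7,0,-1.4,0,0,0,1],[-1.0,0,-1.9,0,0,0,1],[-1.4,0,-2.3,0,0,0,1]]' | head -1
python3 -m handwheel '[[0,0,0,0,0,0,1]]' | head -1
python3 -c "
from h import *
where();plan((-76,62,102),65);plan((-70,62,96),65);plan((-68,62,88),65)
p=get_image('side'); cv2.imwrite('pics/s3.png',cv2.resize(p['img'][130:300,170:370,::-1],None,fx=3.5,fy=3.5,interpolation=cv2.INTER_CUBIC))"
```

```text
t: 6.05
t: 6.15
t 6.15 corner [-82.7  62.5 101. ] phi 65.0 yaw -0.0 roll z 0.0 F [-2.3  0.1  1.7] w -0.0005 j [-0.13  0.33 -0.06  2.2   0.73  0.27  0.51]
Q (-76, 62, 102) 65 tcp [ 0.605 -0.01   0.118] row [-0.65 -0.05  0.19] [-0.     0.001 -0.001]
Q (-70, 62, 96) 65 tcp [ 0.611 -0.011  0.112] row [-0.94 -0.05  0.99] [-0.     0.001 -0.001]
Q (-68, 62, 88) 65 tcp [ 0.613 -0.011  0.104] row [-0.78 -0.05  1.8 ] [-0.     0.001 -0.001]
```

View pics/s3.png

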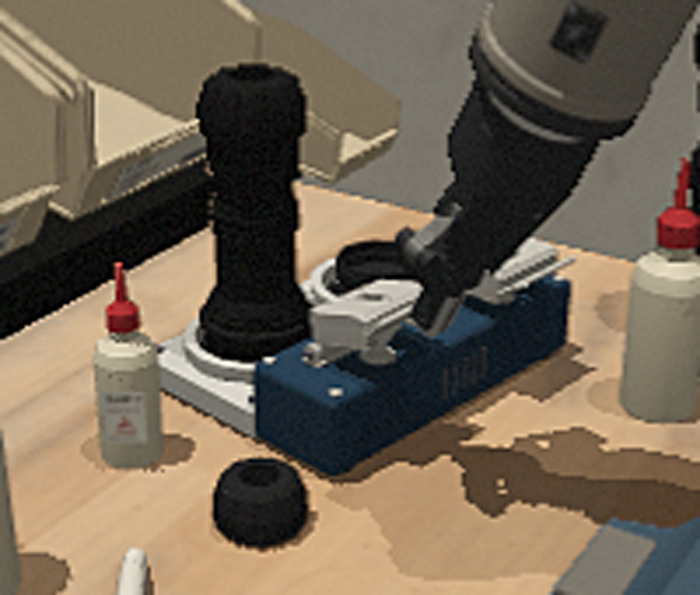

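The side view shows the guard lifted about 15°, lip resting on the fingertip at (420,300), with a force of about 2 N. Next I'll slip in over the toggle front and drop behind the apron.

```bash
python3 -m handwheel '[[-0.4,0,0.1,0,0,0,1],[-0.7,0,0.2,0,0,0,1],[-0.8,0,0.6,0,0,0,1],[-0.7,0,1.0,0,0,0,1],[-0.6,0,1.5,0,0,0,1]]' | head -1
python3 -m handwheel '[[0,0,0,0,0,0,1]]' | head -1
python3 -c "
from h import *
where();plan((-72,62,86),65);plan((-60,62,86),65);plan((-53,62,86),65)
p=get_image('side'); cv2.imwrite('pics/s4.png',cv2.resize(p['img'][180:280,240:340,::-1],None,fx=6,fy=6,interpolation=cv2.INTER_CUBIC))"
```

```text
t: 6.7
t: 6.8
t 6.8 corner [-72.   62.4  87.7] phi 65.1 yaw -0.1 roll z -0.001 F [-0.  -0.8 -0.6] w -0.0002 j [-0.14  0.37 -0.04  2.18  0.75  0.25  0.49]
Q (-72, 62, 86) 65 tcp [ 0.609 -0.011  0.102] row [ 0.08 -0.05  0.15] [-0.001 -0.002 -0.   ]
Q (-60, 62, 86) 65 tcp [ 0.621 -0.013  0.102] row [-1.01 -0.05  0.66] [-0.001 -0.002 -0.   ]
Q (-53, 62, 86) 65 tcp [ 0.628 -0.014  0.102] row [-1.64 -0.05  0.95] [-0.001 -0.002 -0.   ]
```

View pics/s4.png

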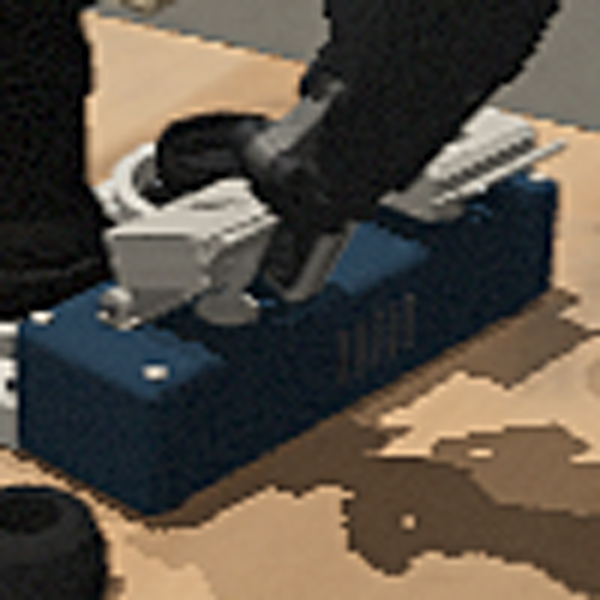

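The guard is up about 25° at (190,240), held by the finger's back, and the tip is in front of the toggle boss at (225,300). Now the gentle push to the rear.

```bash
python3 -m handwheel '[[-0.2,0,0.2,0,0,0,1],[-0.4,0,0.4,0,0,0,1],[-0.65,0,0.5,0,0,0,1],[-0.85,0,0.6,0,0,0,1],[-1.05,0,0.7,0,0,0,1]]' | sed -n '1p;/force/p'
python3 -m handwheel '[[-0.2,0,0.1,0,0,0,1],[-0.4,0,0.2,0,0,0,1],[-0.6,0,0.25,0,0,0,1],[-0.6,0,0.25,0,0,0,1],[-0.6,0,0.25,0,0,0,1]]' | sed -n '1p;/force/p'
python3 -c "
from h import *
where();plan((-76,62,86),65)
p=get_image('side'); cv2.imwrite('pics/s5.png',cv2.resize(p['img'][180:280,240:340,::-1],None,fx=6,fy=6,interpolation=cv2.INTER_CUBIC))
for n in ['scene','side']:
  p=get_image(n)
  T=np.load('T.npz')
  for r in place_of('toggle_left_tip',p)[:2]: print(((np.array(r['xyz'])-T['t'])@T['R']).round(3),r['conf'])"
```

```text
t: 7.35
force: [-0.3, 0.1, 0.9]
gripper_force: 0.6
t: 7.85
force: [-0.6, 0.9, -0.4]
gripper_force: 0.0
t 7.85 corner [-52.6  62.4  87.1] phi 65.0 yaw -0.1 roll z -0.0 F [-0.8  0.8 -0.4] w -0.0 j [-0.1   0.39 -0.06  2.14  0.73  0.26  0.53]
Q (-76, 62, 86) 65 tcp [ 0.605 -0.01   0.102] row [ 2.17 -0.05 -0.89] [-0.001 -0.001 -0.001]
[-0.041  0.061  0.089] 0.57
[-0.038  0.061  0.091] 0.62
[-0.066  0.184 -0.002] 0.23
```

View pics/s5.png

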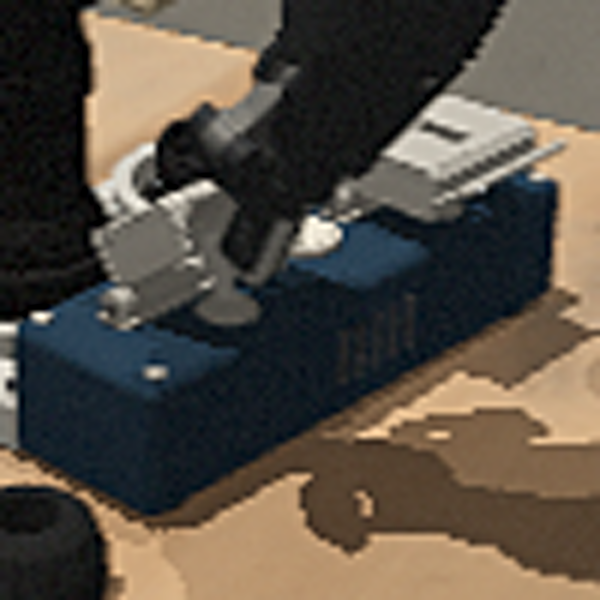

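Both networks place the toggle tip at x -40 mm (on), and force is below 1 N; the view shows the guard up on the finger's back at (180,250). I'll draw out downward and forward.

```bash
python3 -c "
from h import *
plan((-62,62,84),65);plan((-72,62,80),65);plan((-88,62,72),65);plan((-125,62,68),65)"
```

```text
Q (-62, 62, 84) 65 tcp [ 0.619 -0.013  0.1  ] row [ 0.98 -0.05 -0.11] [-0.001 -0.001 -0.001]
Q (-72, 62, 80) 65 tcp [ 0.609 -0.011  0.096] row [ 2.06 -0.05 -0.17] [-0.001 -0.001 -0.001]
Q (-88, 62, 72) 65 tcp [ 0.593 -0.007  0.088] row [ 3.85 -0.06 -0.12] [-0.001 -0.001 -0.001]
Q (-125, 62, 68) 65 tcp [0.557 0.    0.084] row [ 7.37 -0.06 -1.32] [-0.001 -0.001 -0.001]
```

```bash
python3 -m handwheel '[[0.5,0,-0.05,0,0,0,1],[1.0,0,-0.1,0,0,0,1],[1.4,0,-0.15,0,0,0,1],[1.75,0,-0.15,0,0,0,1],[2.1,0,-0.15,0,0,0,1]]' | sed -n '1p;/^force/p'
python3 -m handwheel '[[0.35,0,0,0,0,0,1],[0.7,0,0,0,0,0,1],[1.05,0,0,0,0,0,1],[1.4,0,0,0,0,0,1],[1.8,0,0,0,0,0,1]]' | sed -n '1p;/^force/p'
python3 -m handwheel '[[0.8,0,-0.2,0,0,0,1],[1.8,0,-0.6,0,0,0,1],[2.8,0,-1.0,0,0,0,1],[3.8,0,-1.3,0,0,0,1],[4.8,0,-1.6,0,0,0,1]]' | sed -n '1p;/^force/p'
python3 -c "
from h import *
where()
T=np.load('T.npz')
for n in ['scene','side']:
  p=get_image(n)
  for g in ['guard_left_lip','toggle_left_tip','toggle_right_tip','guard_right_lip','pump','cap_nut']:
    for r in place_of(g,p)[:2]: print(n,g,((np.array(r['xyz'])-T['t'])@T['R']).round(3),r['conf'])
  c=cloud(p);q=(c-T['t'])@T['R'];ok=p['range_z']>0
  m=ok&(q[...,2]>.085)&(q[...,2]<.14)&(q[...,1]>.02)&(q[...,1]<.1)&(q[...,0]>-.095)&(q[...,0]<-.02)
  print(np.percentile(q[m],[2,50,98],axis=0).round(3).tolist(),m.sum())
cv2.imwrite('pics/s6.png',cv2.resize(p['img'][150:300,190:350,::-1],None,fx=4,fy=4,interpolation=cv2.INTER_CUBIC))"
```

```text
t: 8.6
force: [-0.5, -0.7, 0.1]
t: 9.1
force: [-0.8, 0.1, -0.2]
t: 9.6
force: [-0.3, -0.7, -0.7]
t 9.6 corner [-139.4   62.6   66.2] phi 65.0 yaw -0.0 roll z -0.0 F [-0.2 -0.7 -0.7] w -0.0001 j [-0.3   0.33  0.08  2.34  1.12  0.17  0.05]
scene guard_left_lip [-0.086  0.064  0.082] 0.58
scene guard_left_lip [-0.03  -0.062  0.067] 0.2
scene guard_right_lip [-0.087 -0.064  0.088] 0.71
scene guard_right_lip [0.061 0.063 0.027] 0.64
scene pump [0.063 0.062 0.023] 0.73
scene pump [-0.139 -0.239 -0.001] 0.73
scene cap_nut [-0.072  0.183  0.004] 0.94
[[-0.093, 0.03, 0.086], [-0.064, 0.067, 0.094], [-0.034, 0.095, 0.097]] 627
side guard_left_lip [-0.083  0.066  0.082] 0.84
side guard_right_lip [-0.088 -0.065  0.084] 0.8
side pump [0.059 0.063 0.024] 0.88
side pump [-0.14  -0.239 -0.002] 0.86
side cap_nut [-0.067  0.182 -0.005] 0.75
[[-0.092, 0.031, 0.085], [-0.065, 0.07, 0.095], [-0.033, 0.095, 0.097]] 482
```

View pics/s6.png

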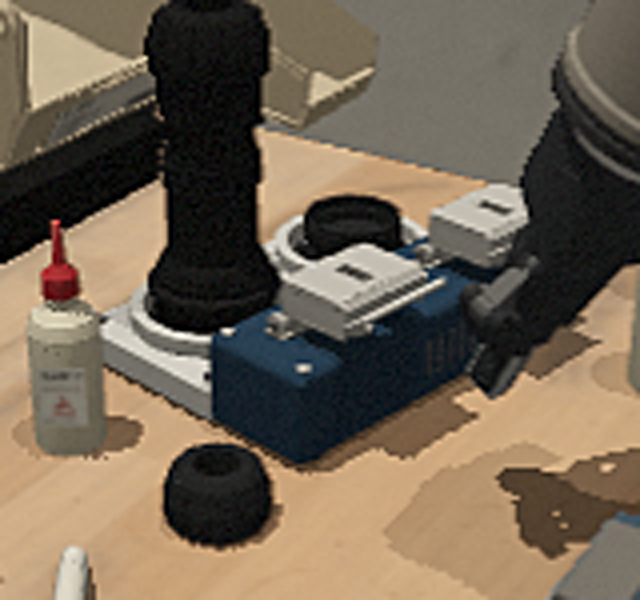

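The left guard is fully shut at (360,285), the finger is clear at (500,360), and everything else is unmoved. I'm handing in.

```bash
python3 -c "
from station import *
print(job_done())"
```

```text
the job is handed in; nothing more can be done
None
```

The left channel, whose nest holds the pump, is on: the toggle tip measured at its rear position with the guard still up, the guard then dropped fully shut, nothing else appeared moved, and I handed the job in just after 9.6 s of the 54 s.

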